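# Screw the fallen cap back on the glue pot

### The job

The screw cap of the grey glue pot lies on its side on the bench. Stand it upright on the bench on its open rim and let go, then take it again by its grip bar from above and screw it onto the pot's neck: turn it backward (anticlockwise from above) until it drops into the thread, then forward (clockwise) until its rim sits fully home on the pot's shoulder, never forcing it, and let go. Leave the two wooden blocks and the roll of abrasive cloth where they are.

Things in the scene. Friction and masses are not known exactly. Their poses are not given: they have to be found in the camera images.
- cap: Black octagonal screw cap: a cup 66 mm across flats (71 over corners), 38 mm tall, with a grip bar on its closed top; 72 mm in all, 0.1 to 0.2 kg. Origin: centre of the open rim; own z: axis, from rim to bar; own x: along the bar. It first lies on a flat, own x up, own z level and pointing between the robot's left (+y) and 1 rad from there towards the robot: the bar is then an upright plate.
- cap_bar (a point): Middle of the cap's grip bar, 60 mm from the open rim along the cap's axis. The bar is 50 mm long (cap x), 12 mm thick (cap y) and stands 34 mm high on the cap's flat top, from cap z = 38 to 72 mm.
- cap_lugs (a point): On the cap's axis, 4 mm inside the open rim, level with the lower faces of its four thread lugs. The lugs lie 90 deg apart, on the cap's own x and y, are 14 deg wide and 4 mm thick and reach in to 21.5 mm from the axis. The cap's hollow is 55 mm wide and 31.5 mm deep.
- pot: Grey round steel glue pot screwed to the bench, 93 mm in diameter, foot 116 mm, shoulder 50 mm high. Origin: centre of its underside, z up. On the shoulder stands a coaxial bare metal screw neck 30 mm tall: a pilot tube of 40 mm diameter, chamfered to 35 mm at the top, with thread ridges out to 51 mm. The neck is turned about its axis at random; the pot's yaw does not tell how.
- pot_shoulder (a point): Centre of the pot's shoulder plane, on the neck's axis, 50 mm above the bench. The cap is home when its rim rests on the shoulder, its rim's centre here. Rim height over the shoulder: about 19.8 mm with the lugs on the stop teeth, 14.8 mm on the lip, 5 to 7 mm just dropped into the thread (so the true drop is 8 to 10 mm; off a tooth it is only 5 mm), 0 when home. Forcing spoils the thread.
- neck_lip (a point): On the neck's axis, 18 mm above the shoulder, level with the thread's lip. From above: four like sectors of 90 deg, each a 28 deg entry gap, then (clockwise) the lip, with a stop tooth 5 mm high on its last 8 deg before the next entry. Lugs on the lip jam on the teeth if turned clockwise; turned anticlockwise they reach the entries within 80 deg and drop in.
- neck_channel (a point): On the neck's axis, 10 mm above the shoulder, height of the channel's floor mid-entry. In the entries the lugs have 7 deg of free turn either way, then a firm stop backward. Forward (clockwise) the channel under the lip leads the cap down 6 mm in 56 deg, 2 mm up-and-down play, and ends 69 deg past mid-entry; the cap is home from 56 deg on. Pushing down alone does not move it; friction about 0.6.
- block_a: Tapered wooden block 28 x 50 x 63 mm standing behind the work; a bystander. Origin at the centre of its underside.
- block_b: Tapered wooden block 28 x 50 x 64 mm standing behind the work; a bystander. Origin at the centre of its underside.
- roll: Dark roll of abrasive cloth, 69 mm in diameter, 50 mm tall, standing behind the work; a bystander. Origin at the centre of its underside.
There are look-alikes about, which are no part of the job. Several things have the shape of the pot; the one meant has the colours described above. There is more than one size of the cap; the one meant has the size given above.

How it is judged:
On the way, in this order (a step that is already met when the one before it is completed fails the run):
1. the cap stands upright on its rim on the bench, let go (angle between cap's own z axis and vertical below 0.1 rad and height (world z) of cap below 0.006 m and contact force between the fingers and cap below 0.1 N), for 0.2 s.
2. the cap is on the neck and has dropped into the thread (horizontal distance between cap and pot_shoulder below 0.005 m and z of cap in the frame of pot below 0.06 m and angle between cap's own z axis and vertical below 0.12 rad), for 0.2 s.
At the end, for the whole second after the job is handed in: The cap is screwed home on the neck: its rim within 2 mm of the pot's shoulder, within 4 mm of the neck's axis, level within 0.06 rad, at rest and released (horizontal distance between cap and pot_shoulder below 0.004 m and z of cap in the frame of pot below 0.052 m and angle between cap's own z axis and vertical below 0.06 rad and linear speed of cap below 0.02 m/s); the robot touches nothing.
It fails at once if a wooden block or the roll of abrasive cloth is shoved more than 30 mm (distance of any of block_a, block_b, roll from where it was at the start of the episode above 0.03 m).
It fails at once if the cap is forced against the pot or its thread with more than 80 N (contact force between cap and pot above 80 N).
It also fails if it takes over 72 s, if anything falls off the work surface, if the arm or the gripper's body presses on something with over 40 N, if the wrist force passes 120 N, or if a joint passes its speed limit or range.

### The arm

A 6-joint arm with a two-finger parallel gripper is mounted at the origin on a cart in front of the work surface, level with it; the furniture and walls round the work are solid. World frame = base frame: x ahead of the robot, y to its left, z up, the work surface at z = 0. Lengths are in m, angles in rad, forces in N, time in s.
With the tool pointing down it reaches from about 0.375 to 0.9 m from the base axis. Payload 3.1 kg.
Tool frame: the origin (TCP) lies between the finger pads; the fingertips stand 19 mm ahead of it and the grasp point (between the pads) is the TCP; z points along the fingers, y is the direction in which the jaws open and shut (so a half turn about z gives the same grasp; the last joint's range is limited). The gripper opens to 85 mm and grips with 20 to 120 N. Pads are 22 mm wide; open, the fingers measure 114 mm over their backs; the gripper's body (76 mm by 85 mm) begins 54 mm behind the grasp point. The pads swing forward as they close: fully open they stand 13 mm farther back than shut.
Start: joints at [0.94, 0.527, 1.433, -0, 1.181, -0.178], TCP at [0.273, 0.562, 0.25] pointing down, gripper open.
Joint ranges: [-3.08, 3.08], [-0.75, 2.2], [0.22, 2.44], [-1.43, 4.57], [0, 2.65], [-2.85, 2.85]. Speed limits (rad/s): [2.79, 2.79, 3.14, 3.14, 3.14, 3.14].

### API

Orientations are given as a unit quaternion [x, y, z, w].
In Python, from station import manip, optics, job gives the robot as it stands.
- The arm moves only by the shell command python3 -m inch 'ROWS' [OPENING] [FORCE]. ROWS is JSON, one flat list of numbers, 4 for each row, row after row: the shift along the world's x, y, z in cm, then the turn about the world's z in rad. A call has 1 to 20 rows; each row shifts and turns the commanded pose from where the row before left it; what a row does not reach is not made up. A row lasts 1/8 s, in which the tool goes at most 62.5 mm and 10.7 degrees, less where a joint would pass 70% of its speed; a pose out of reach is approached as far as the arm can. A call with a gripper value outside its range is refused whole. OPENING is the opening in per cent of the stroke, from 0 (shut) to 100 (fully open), set as the call begins (- or left out, the last holds). The fingers move at their own pace and stop on an object; FORCE is the grip in N (left out, the last holds). Time passes only in rows, so rows that do not move let the fingers close. It gives the time, the measured TCP pose, the force and the opening at its end, in the units of the state.
- manip.sense(): the state, without advancing time (a new reading comes with each control period).
- optics.snapshot(name): name is "scene" or "top" or "wrist"; returns (picture, depth): 384x512x3 uint8, red, green, blue; 384x512 float32, m along the optical axis (not along the pixel's ray), 0 where there is no reading.
- optics.camera_model(name): a dict with "mtx" (3x3 intrinsics, pixels), "camera_from_world" (4x4, takes a point from world to camera coordinates); the wrist camera has in their place "tool_from_camera" (4x4, takes a point from camera to tool coordinates, whose origin is the TCP and whose axes are the flange's). Camera axes: x right, y up, looking along -z (the intrinsics and any distortion apply to the point x, -y, -z); pixel columns grow to the right and rows downward; lengths in m; the calibration is good to about 2 mm. A picture is of the moment at which its call begins: read the wrist's pose just before it. camera_model takes no time and is no camera call.
- job.sign_off(): hands the job in, once; it reports no verdict.
The state is a dict: "t": time; "q": joint angles; "qd": joint speeds; "tau": joint torques, N m; "tcp_pos": TCP position; "tool_rot": TCP orientation; "force": force on the tool from outside, world axes, zero at the start; "ft_torque": the same for the moment, N m; "finger_gap": opening from 0.0 (shut) to 1.0 (fully open).
Only numpy, scipy, OpenCV 4.12 (cv2) and the standard library are available. Lean on these libraries where they do the work, as an engineer would, in place of code of your own. Each camera call takes 0.05 s, during which the arm holds its last target.

## Working session

There is one attempt and no reset: what is moved stays moved. The work goes in short steps, Python scripts to look and compute and a shell command to move; the robot and the scene stay as the last step left them, time stands still between calls to the robot, and variables do not carry over. Pictures are saved under pics/ and viewed, and the job is handed in when it is done.

```bash
ls; mkdir -p pics
cat > h.py <<'E'
import numpy as np, cv2
from station import manip, optics, job
def snap(n):
    s=manip.sense(); p,d=optics.snapshot(n); return s,p,d,optics.camera_model(n)
def save(p,f,s=None):
    cv2.imwrite(f,cv2.cvtColor(p,cv2.COLOR_RGB2BGR))
E
python3 - <<'E'
from h import *
for n in ("scene","top"):
    s,p,d,m=snap(n); save(p,f"pics/{n}0.png"); np.savez(f"{n}0.npz",p=p,d=d); print(m)
print(manip.sense())
E
```

```text
pics
{'mtx': array([[388.81946732,   0.        , 255.75134234],
       [  0.        , 388.81946732, 186.936128  ],
       [  0.        ,   0.        ,   1.        ]]), 'camera_from_world': array([[-0.67259684, -0.73996173, -0.00837368,  0.38832645],
       [ 0.26244367, -0.24910081,  0.93224037, -0.24291139],
       [-0.69190809,  0.62482431,  0.36174269, -0.45923851],
       [ 0.        ,  0.        ,  0.        ,  1.        ]])}
{'mtx': array([[356.90481961,   0.        , 256.22533205],
       [  0.        , 356.90481961, 185.04667497],
       [  0.        ,   0.        ,   1.        ]]), 'camera_from_world': array([[-0.01553876, -0.99985621, -0.00679072,  0.00324558],
       [ 0.96804529, -0.01674378,  0.25021585, -0.61328635],
       [-0.25029357, -0.00268568,  0.96816626, -0.78123423],
       [ 0.        ,  0.        ,  0.        ,  1.        ]])}
{'t': 0.1, 'q': array([ 9.39486562e-01,  5.28366827e-01,  1.43382249e+00, -1.66738055e-05,
        1.18143309e+00, -1.78509424e-01]), 'qd': array([ 0.00030607, -0.00216687, -0.00396386, -0.00156588,  0.00034374,
        0.00052671]), 'tau': array([-3.68791762e-04, -4.43307495e+01, -1.78584498e+01, -2.27657647e-04,
        3.91858339e-03,  2.27514630e-05]), 'tcp_pos': array([0.27302663, 0.56149852, 0.24942001]), 'tool_rot': array([ 2.24467814e-01,  9.74480975e-01, -9.35849537e-04, -3.92710157e-04]), 'force': array([0.54055122, 0.78331621, 0.51335951]), 'ft_torque': array([-0.01044588, -0.0432506 , -0.06701251]), 'finger_gap': 0.9967107361474781}
```

View pics/scene0.png

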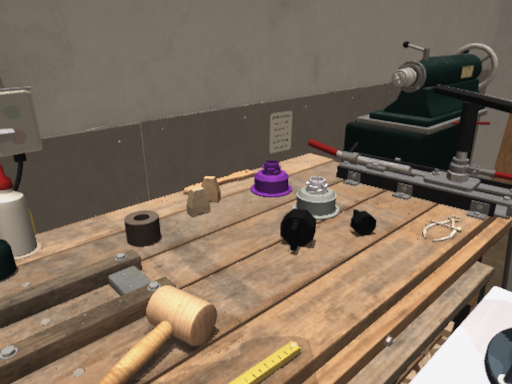

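View pics/top0.png

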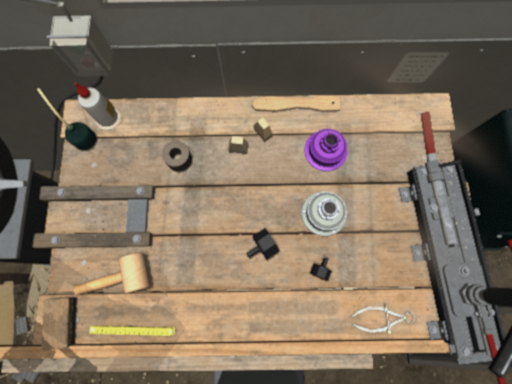

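Two caps show, in the top view at (263,245) and (320,269). Two things have the pot's shape: a grey one at (325,213) and a purple one at (327,150). I'll measure the caps and enlarge that area.

```bash
cat >> h.py <<'E'
def cloud(d,m):
    h,w=d.shape; v,u=np.mgrid[:h,:w]; K=m['mtx']
    x=(u-K[0,2])/K[0,0]*d; y=(v-K[1,2])/K[1,1]*d
    pc=np.stack([x,-y,-d,np.ones_like(d)],-1)
    T=np.linalg.inv(m['camera_from_world']) if 'camera_from_world' in m else m['wfc']
    return (pc@T.T)[...,:3]
def wrist():
    from scipy.spatial.transform import Rotation as R
    s,p,d,m=snap("wrist"); T=np.eye(4);T[:3,:3]=R.from_quat(s['tool_rot']).as_matrix();T[:3,3]=s['tcp_pos']
    m=dict(m); m['wfc']=T@m['tool_from_camera']; return s,p,d,m
E
python3 - <<'E'
from h import *
z=np.load("top0.npz");p,d=z['p'],z['d'];m=optics.camera_model("top");P=cloud(d,m)
for nm,(u0,u1,v0,v1) in dict(capA=(240,290,225,265),capB=(305,340,252,285),pot=(295,355,185,240),purple=(300,355,125,175),blkA=(228,250,132,158),blkB=(252,275,115,143),roll=(160,195,140,175)).items():
    Q=P[v0:v1,u0:u1]; c=p[v0:v1,u0:u1].astype(int)
    g=(Q[...,2]>0.008)&(d[v0:v1,u0:u1]>0)
    q=Q[g]; print(nm,len(q),q.min(0).round(3),q.max(0).round(3),q.mean(0).round(3))
q=P[225:265,240:290]; print((q[::3,::3,2]*1000).astype(int))
cr=np.hstack([cv2.resize(p[180:290,230:360],None,fx=6,fy=5)])
save(cr,"pics/crop0.png")
E
```

```text
capA 555 [ 0.44  -0.058  0.01 ] [0.514 0.018 0.07 ] [ 0.472 -0.023  0.058]
capB 283 [ 0.387 -0.182  0.009] [ 0.441 -0.133  0.049] [ 0.412 -0.158  0.039]
pot 1221 [ 0.506 -0.227  0.008] [ 0.603 -0.13   0.082] [ 0.551 -0.176  0.051]
purple 1115 [ 0.678 -0.251  0.008] [ 0.789 -0.147  0.082] [ 0.718 -0.19   0.05 ]
blkA 273 [0.719 0.016 0.008] [0.75  0.067 0.065] [0.73  0.039 0.044]
blkB 257 [ 0.754 -0.051  0.009] [ 0.796 -0.003  0.066] [ 0.773 -0.027  0.043]
roll 645 [0.672 0.164 0.008] [0.756 0.233 0.054] [0.704 0.196 0.042]
[[  0  -1  -2   0  -1  -2  -3  -2   0   2   0   0   0  -1  -3   1  -2]
 [  0  -1   0   0  -3   0   1  -1   0  -1   0   0  -2   0   1   0  -2]
 [ -1  -2   0  -2  -1   0   0  48  50  52   0  -1  -3  -2 909  -2  -2]
 [-23 -21 -22 -22 -26  47  50  55  58  61 -29 -32 -35 -32 -38 -36 -40]
 [  0   0   2  -2   0  53  59  61  67  66  63   0   0   0   1   0   1]
 [  0   0   0  -2   0  59  64  64  66  67  65  63   0   0   1  -1  -1]
 [ -2   1   1   0   0   0  63  66  64  66  65  66   1   0   0   0   0]
 [ -2  -1  -1   0   0   0  60  64  65  64  65  64  61  -1   0  -1   0]
 [  0  -2   0   0  53  55  59  65  62  64  61  59  54   0   0   1  -2]
 [ -1  -1   0  57  57  59 909  11  63  60  56  53  52   1   2   0   0]
 [  1   2   0  58  55   0  -1  -1  56  54  50  47   0   0   0   0   0]
 [ -3   0   0   0   1  -2   1  -2   0  47  -2   0   0   0   0  -3   1]
 [ -2  -1   0  -3  -2   0  -2  -3  -2  -1   0  -2   1  -3  -3  -3   0]
 [  0   1   0   0   0   0  -1  -1   0  -2  -1  -1   0  -2   0   0  -3]]
```

View pics/crop0.png

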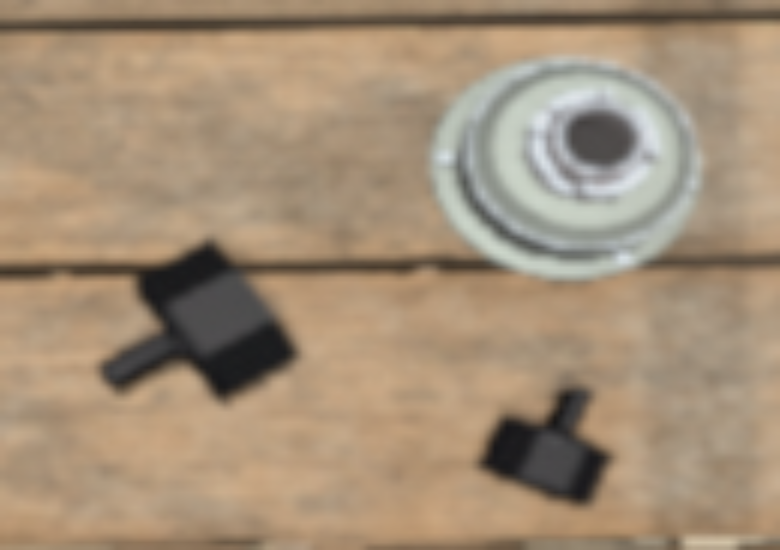

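The cap at (263,245) lies on its flat with its top at 66 mm. The one at (320,269) is only about 48 mm high. So the cap meant is (263,245), and the crop confirms it. The grey pot is at (325,213). Next I'll look with the wrist camera from above the cap.

Run:
```python
from h import *
from scipy.spatial.transform import Rotation as R
s=manip.sense(); print(R.from_quat(s['tool_rot']).as_matrix().round(3)); print(optics.camera_model("wrist"))
z=np.load("top0.npz");p,d=z['p'],z['d'];m=optics.camera_model("top");P=cloud(d,m)
Q=P[225:265,240:290].reshape(-1,3); q=Q[(Q[:,2]>.03)&(Q[:,2]<.08)]
t=q[q[:,2]>.061]; r=cv2.minAreaRect(t[:,:2].astype(np.float32)*1000); print("top flat",r)
# bar: points with z 50-60 further along h
best=None
for a in np.radians(np.arange(80,160,1)):
    h=np.array([np.cos(a),np.sin(a)]); n=np.array([-h[1],h[0]])
    e=q[:,:2]@n; l=q[:,:2]@h; b=l>l.max()-.025
    w=np.percentile(e[b],95)-np.percentile(e[b],5)
    if best is None or w<best[0]: best=(w,np.degrees(a),l.max(),l.min(),np.median(e[b]),np.median(e))
print(best)
```

```text
[[-0.899  0.437 -0.001]
 [ 0.437  0.899 -0.002]
 [ 0.    -0.002 -1.   ]]
{'mtx': array([[292.7025623 ,   0.        , 252.0701172 ],
       [  0.        , 292.7025623 , 191.54860024],
       [  0.        ,   0.        ,   1.        ]]), 'tool_from_camera': array([[-1.05761274e-03,  9.44800738e-01,  3.27643782e-01,
         8.47129065e-02],
       [ 9.99999241e-01,  1.20646146e-03, -2.51046245e-04,
        -8.21182060e-05],
       [-6.32478271e-04,  3.27643268e-01, -9.44801296e-01,
        -1.23415781e-01],
       [ 0.00000000e+00,  0.00000000e+00,  0.00000000e+00,
         1.00000000e+00]])}
top flat ((475.4811706542969, -27.809444427490234), (38.622520446777344, 37.790828704833984), 31.451519012451172)
(np.float64(0.0110993255703013), np.float64(123.00000000000001), np.float64(-0.22952400293641542), np.float64(-0.3021323433499576), np.float64(-0.3845978873115975), np.float64(-0.3834726181233007))
```

```bash
python3 -m inch '[1.5,-4.6,0,-0.047,1.5,-4.6,0,-0.047,1.5,-4.6,0,-0.047,1.5,-4.6,0,-0.047,1.5,-4.6,0,-0.047,1.5,-4.6,0,-0.047,1.5,-4.6,0,-0.047,1.5,-4.6,0,-0.047,1.5,-4.6,0,-0.047,1.5,-4.6,0,-0.047,1.5,-4.6,0,-0.047,1.5,-4.6,0,-0.047,0,0,0,0,0,0,0,0]' 100 20
python3 - <<'E'
from h import *
s,p,d,m=wrist(); save(p,"pics/w1.png"); P=cloud(d,m); np.savez("w1.npz",p=p,d=d,P=P); print(s['tcp_pos'],s['q'])
E
```

```text
t: 1.85
tcp_pos: [0.4526, 0.0103, 0.2499]
tool_rot: [0.487, 0.873, -0.0, -0.001]
force: [0.4, 1.0, 0.8]
finger_gap: 1.004
[0.45260543 0.01034428 0.24991891] [-2.25141364e-01  2.97954872e-01  1.84747300e+00  5.34462341e-04
  9.98026552e-01 -7.78892273e-01]
```

View pics/w1.png

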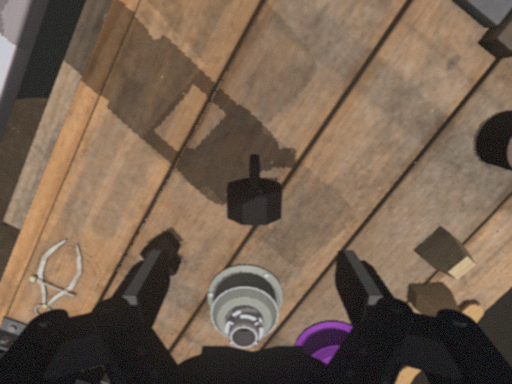

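The wrist view shows the cap at (254,200) with its bar toward the top at (255,165). The pot and neck are at (245,315). I'll fit both from this depth image.

Run:
```python
from h import *
z=np.load("w1.npz");P,d=z['P'],z['d']
q=P[145:235,215:295].reshape(-1,3); q=q[(q[:,2]>.012)&(q[:,2]<.08)]
t=q[(q[:,2]>.0605)]; print(cv2.minAreaRect(t[:,:2].astype(np.float32)*1000), t[:,2].mean(),np.median(t[:,2]))
for a in np.radians(np.arange(112,134,2)):
    h=np.array([np.cos(a),np.sin(a)]); n=np.array([-h[1],h[0]])
    l=q[:,:2]@h; e=q[:,:2]@n; b=(l>np.percentile(l,99.7)-.022)
    eb=e[b]; c=~b
    print(round(np.degrees(a)),"bar w",round(np.percentile(eb,97)-np.percentile(eb,3),4),"mid",round((np.percentile(eb,97)+np.percentile(eb,3))/2,4),"zmax",round(np.percentile(q[b][:,2],98),4),"cup e",np.percentile(e[c],[1,99]).round(4),((np.percentile(e[c],1)+np.percentile(e[c],99))/2).round(4),"l",np.percentile(l,[.5,99.5]).round(4))
# pot
q=P[250:360,195:300].reshape(-1,3)
nk=q[(q[:,2]>.066)&(q[:,2]<.09)]; print("neck",cv2.minEnclosingCircle(nk[:,:2].astype(np.float32)*1000),len(nk),nk[:,2].max())
top=q[(q[:,2]>.075)&(q[:,2]<.09)]; print("top",cv2.minEnclosingCircle(top[:,:2].astype(np.float32)*1000),len(top))
```

```text
((477.2690734863281, -25.2903995513916), (39.856571197509766, 38.97336959838867), 30.68800926208496) 0.06489088019419534 0.06531847838143456
112 bar w 0.0119 mid -0.4257 zmax 0.059 cup e [-0.4651 -0.3999] -0.4325 l [-0.2237 -0.1496]
114 bar w 0.0115 mid -0.4199 zmax 0.059 cup e [-0.4576 -0.3929] -0.4253 l [-0.2378 -0.1644]
116 bar w 0.011 mid -0.4135 zmax 0.059 cup e [-0.4499 -0.3854] -0.4176 l [-0.252 -0.179]
118 bar w 0.0108 mid -0.4068 zmax 0.059 cup e [-0.4415 -0.3771] -0.4093 l [-0.2657 -0.1933]
120 bar w 0.0105 mid -0.3996 zmax 0.059 cup e [-0.4329 -0.3681] -0.4005 l [-0.2792 -0.2074]
122 bar w 0.0101 mid -0.3918 zmax 0.059 cup e [-0.4236 -0.3593] -0.3914 l [-0.2928 -0.2212]
124 bar w 0.0104 mid -0.3835 zmax 0.059 cup e [-0.4136 -0.3497] -0.3816 l [-0.3066 -0.2347]
126 bar w 0.0107 mid -0.3748 zmax 0.059 cup e [-0.4037 -0.3394] -0.3716 l [-0.3207 -0.2479]
128 bar w 0.011 mid -0.3656 zmax 0.059 cup e [-0.3934 -0.3285] -0.361 l [-0.3343 -0.2608]
130 bar w 0.0114 mid -0.356 zmax 0.059 cup e [-0.3827 -0.3173] -0.35 l [-0.3474 -0.2734]
132 bar w 0.0119 mid -0.3459 zmax 0.059 cup e [-0.3714 -0.3055] -0.3385 l [-0.3603 -0.2856]
neck ((555.1375732421875, -177.09288024902344), 26.091976165771484) 813 0.08096735941678301
top ((555.1804809570312, -176.5366973876953), 19.536962509155273) 327
```

```bash
python3 -m inch '[0.33,0,-4,0,0,0,-5,0,0,0,-5,0,0,0,-4,0,0,0,-2.6,0,0,0,-1.1,0,0,0,0,0]' 100 20
python3 -m inch '[0,0,0,0,0,0,0,0,0,0,0,0,0,0,0,0,0,0,0,0,0,0,0,0,0,0,0,0,0,0,0,0]' 0 20
```

```text
t: 2.78
tcp_pos: [0.4563, 0.0109, 0.0331]
tool_rot: [0.486, 0.874, -0.0, -0.001]
force: [0.3, -0.2, -0.6]
finger_gap: 0.999
t: 3.78
tcp_pos: [0.4568, 0.0099, 0.0336]
tool_rot: [0.487, 0.874, 0.0, 0.0]
force: [-1.1, -0.1, 5.4]
finger_gap: 0.135
```

```bash
python3 -m inch '[0,0,1,0,0,0,1.5,0,0,0,1.5,0,0,0,0.7,0,0,0,0,0,0,0,0,0]' 0 20
python3 - <<'E'
from h import *
s,p,d,m=snap("scene"); save(cv2.resize(p[150:280,220:400],None,fx=4,fy=4),"pics/s2.png")
s,p,d,m=wrist(); save(p,"pics/w2.png")
E
```

```text
t: 4.53
tcp_pos: [0.4564, 0.0101, 0.08]
tool_rot: [0.487, 0.874, -0.0, -0.0]
force: [-0.2, 0.3, -1.6]
finger_gap: 0.139
```

View pics/s2.png

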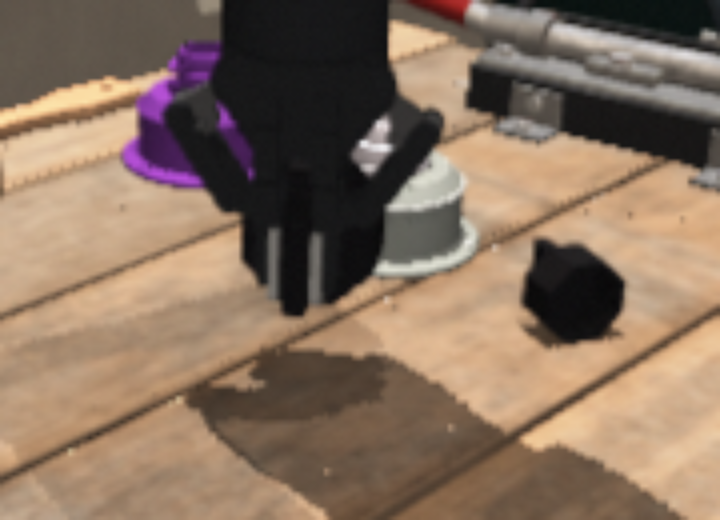

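View pics/w2.png

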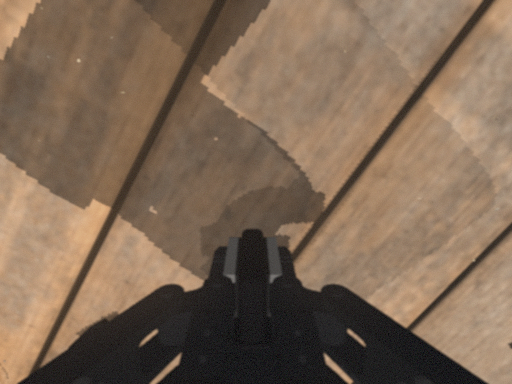

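```bash
cat > st.py <<'E'
from h import *
import sys
s=manip.sense(); print(s['t'],s['finger_gap'],s['force'].round(2),s['ft_torque'].round(3))
s,p,d,m=snap("scene"); save(cv2.resize(p[160:250,250:340],None,fx=5,fy=5),sys.argv[1])
E
python3 -m inch '[0,0,-0.8,0,0,0,0,0]' 12 20; python3 st.py pics/s3.png; python3 -m inch '[0,0,0,0]' 13 20;python3 st.py pics/s4.png;  python3 -m inch '[0,0,0,0]' 13.5 20;python3 st.py pics/s5.png
```

```text
t: 4.88
tcp_pos: [0.4561, 0.0101, 0.0714]
tool_rot: [0.487, 0.874, -0.0, -0.001]
force: [0.0, 0.1, -2.8]
finger_gap: 0.134
4.875 0.13433250917229195 [ 0.    0.06 -2.82] [0.04  0.038 0.027]
t: 5.05
tcp_pos: [0.4566, 0.01, 0.0721]
tool_rot: [0.487, 0.874, -0.0, -0.0]
force: [-0.6, 0.2, -1.6]
finger_gap: 0.139
5.05 0.13859712905612687 [-0.59  0.15 -1.55] [-0.002  0.037  0.043]
t: 5.22
tcp_pos: [0.4568, 0.01, 0.0724]
tool_rot: [0.487, 0.874, 0.0, 0.0]
force: [0.5, -0.8, -1.1]
finger_gap: 0.138
5.225 0.13808500683725816 [ 0.51 -0.84 -1.06] [ 0.07   0.048 -0.002]
```

View pics/s5.png

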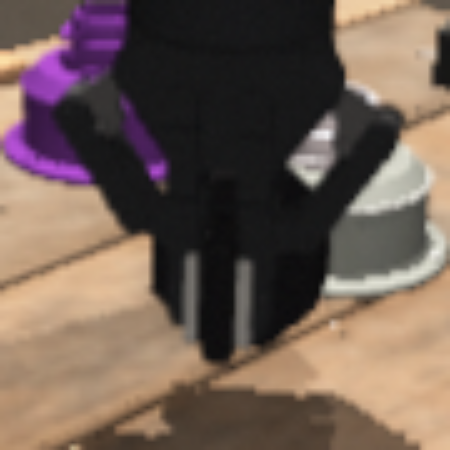

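```bash
python3 -m inch '[0,0,0,0]' 13.8 20|grep gap;python3 st.py pics/s6.png; python3 -m inch '[0,0,0,0]' 14 20|grep gap;python3 st.py pics/s7.png; python3 -m inch '[0,0,0,0]' 14.2 20|grep gap;python3 st.py pics/s8.png;  python3 -c "
import cv2,numpy as np
cv2.imwrite('pics/m1.png',cv2.resize(np.hstack([cv2.imread(f'pics/s{i}.png') for i in (6,7,8)]),(798,266)))"
```

```text
finger_gap: 0.14
5.4 0.13982289435101364 [ 0.15 -0.56 -0.66] [0.02  0.081 0.003]
finger_gap: 0.142
5.575 0.1422690168269861 [ 0.16  0.1  -1.64] [-0.01   0.033  0.036]
finger_gap: 0.139
5.75 0.1392129328901785 [0.49 0.31 0.02] [0.012 0.018 0.024]
```

View pics/m1.png

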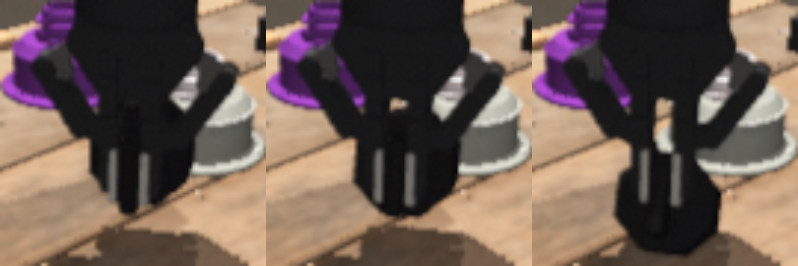

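```bash
python3 -m inch '[0,0,0,0,0,0,0,0]' 8 20;python3 st.py pics/s9.png
python3 - <<'E'
from h import *
s,p,d,m=wrist(); a=p
s,p,d,m=snap("top"); b=p[190:290,220:320]
save(np.hstack([cv2.resize(a,(400,300)),cv2.resize(b,(300,300))]),"pics/m2.png")
E
```

```text
t: 6.05
tcp_pos: [0.4567, 0.01, 0.0724]
tool_rot: [0.487, 0.874, 0.0, 0.0]
force: [0.0, 0.4, 0.4]
finger_gap: 0.134
6.05 0.13356139871691333 [0.02 0.37 0.45] [ 0.028  0.018 -0.03 ]
```

View pics/s9.png

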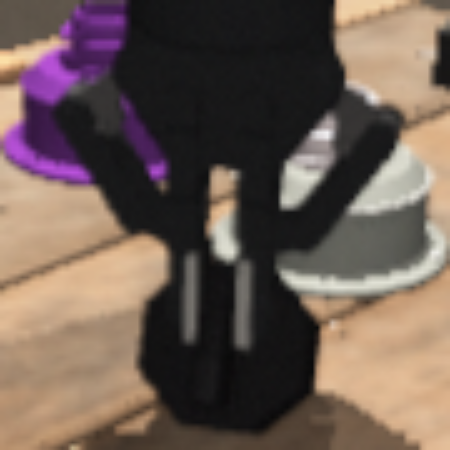

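View pics/m2.png

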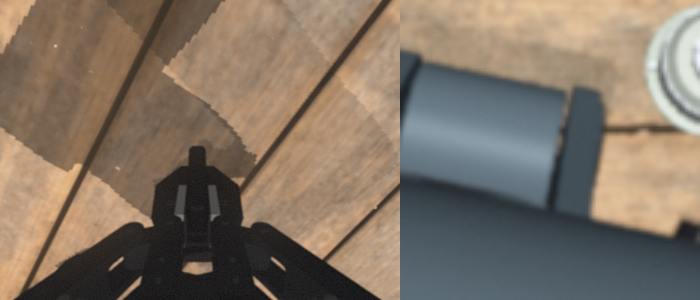

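Run:
```python
from h import *
s,p,d,m=wrist(); save(cv2.resize(p[170:330,180:330],None,fx=4,fy=3.7),"pics/w3.png"); P=cloud(d,m)-s['tcp_pos']
h=np.array([-.5225,.8526]);n=np.array([-.8526,-.5225])
L=P[...,:2]@h*1000;E=P[...,:2]@n*1000;Z=P[...,2]*1000
for v in range(180,330,6): print(v,[(int(L[v,u]),int(E[v,u]),int(Z[v,u])) for u in (205,215,225,252,280,290)])
```

```text
180 [(24, 33, -73), (25, 26, -72), (25, 19, -72), (25, 0, -71), (25, -19, -71), (25, -26, -72)]
186 [(20, 33, -73), (21, 26, -71), (21, 19, -71), (20, 0, -73), (21, -19, -72), (20, -26, -73)]
192 [(16, 33, -73), (16, 26, -72), (16, 19, -72), (33, 0, -24), (84, 0, 123), (16, -26, -73)]
198 [(11, 33, -72), (11, 26, -73), (11, 19, -72), (30, 0, -21), (11, -19, -72), (11, -26, -72)]
204 [(7, 33, -71), (7, 26, -72), (7, 19, -72), (28, 0, -18), (7, -19, -72), (7, -27, -72)]
210 [(2, 34, -73), (2, 26, -72), (2, 19, -72), (26, 0, -14), (3, -19, -71), (2, -27, -73)]
216 [(-2, 34, -72), (-2, 27, -72), (-2, 19, -73), (25, 0, -11), (-1, -20, -71), (-1, -27, -71)]
222 [(-6, 34, -72), (-7, 27, -72), (5, 17, -46), (23, 0, -7), (5, -17, -45), (-6, -27, -72)]
228 [(-11, 34, -71), (3, 23, -40), (2, 17, -43), (21, 0, -5), (3, -17, -42), (3, -23, -42)]
234 [(0, 29, -38), (0, 22, -38), (1, 16, -37), (19, 0, -1), (1, -17, -37), (1, -23, -38)]
240 [(-1, 28, -35), (0, 22, -34), (0, 16, -33), (18, 0, 1), (-1, -16, -34), (0, -22, -34)]
246 [(-3, 28, -30), (-2, 22, -29), (7, 14, -12), (16, 0, 3), (7, -14, -12)
[... 462 characters left out ...]
8, 25), (13, 14, 26), (11, 11, 24), (-2, 0, 5), (11, -11, 23), (13, -14, 26)]
288 [(12, 18, 28), (12, 14, 28), (11, 10, 28), (-7, 0, 2), (12, -10, 28), (11, -14, 27)]
294 [(12, 17, 32), (12, 14, 32), (12, 10, 31), (-14, 0, -1), (12, -10, 32), (12, -14, 32)]
300 [(11, 17, 34), (11, 13, 35), (12, 10, 35), (-17, 0, 0), (11, -10, 34), (12, -13, 35)]
306 [(12, 16, 38), (11, 13, 38), (12, 9, 38), (-20, 0, 0), (12, -9, 38), (12, -13, 38)]
312 [(17, 15, 47), (16, 12, 46), (16, 8, 46), (-22, 0, 2), (16, -8, 46), (17, -11, 47)]
318 [(17, 14, 49), (17, 11, 49), (17, 8, 49), (-28, 0, 0), (17, -8, 50), (16, -11, 49)]
324 [(17, 14, 52), (16, 11, 51), (17, 8, 52), (-36, 0, -4), (16, -8, 51), (16, -11, 51)]
```

View pics/w3.png

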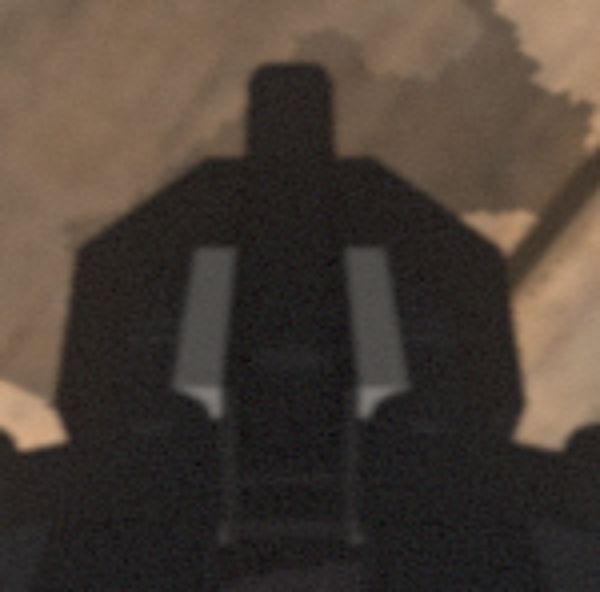

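```bash
python3 -m inch '[0.37,-0.6,0,0,0.37,-0.6,0,0,0.37,-0.6,0,0,0.37,-0.6,0,0,0,0,0,0]' 8 20
cat > tilt.py <<'E'
from h import *
import sys
s,p,d,m=wrist(); save(cv2.resize(p[150:340,160:350],None,fx=3,fy=3),sys.argv[1]); P=cloud(d,m)-s['tcp_pos']
h=np.array([-.5225,.8526]);n=np.array([-.8526,-.5225])
L=P[...,:2]@h*1000;E=P[...,:2]@n*1000;Z=P[...,2]*1000
for v in range(140,330,6): print(v,[(int(L[v,u]),int(E[v,u]),int(Z[v,u])) for u in (215,225,252,280,290)])
E
python3 tilt.py pics/w4.png
```

```text
t: 6.88
tcp_pos: [0.4727, -0.0151, 0.0723]
tool_rot: [0.487, 0.873, 0.0, 0.001]
force: [1.5, -2.0, 1.2]
finger_gap: 0.144
140 [(52, 24, -72), (53, 18, -72), (53, 0, -72), (53, -18, -72), (53, -24, -71)]
146 [(48, 25, -72), (48, 18, -73), (49, 0, -72), (49, -18, -72), (48, -25, -73)]
152 [(44, 25, -72), (44, 18, -72), (44, 0, -73), (44, -18, -72), (45, -25, -72)]
158 [(40, 25, -72), (40, 18, -72), (41, 0, -70), (40, -18, -73), (41, -25, -71)]
164 [(36, 25, -72), (36, 18, -71), (36, 0, -72), (36, -18, -71), (36, -25, -73)]
170 [(32, 25, -73), (32, 18, -71), (32, 0, -72), (32, -19, -72), (32, -26, -73)]
176 [(27, 26, -73), (27, 18, -72), (28, 0, -72), (28, -19, -72), (27, -26, -73)]
182 [(23, 26, -73), (23, 19, -72), (23, 0, -73), (23, -19, -72), (23, -26, -72)]
188 [(19, 26, -72), (18, 19, -73), (34, 0, -27), (19, -19, -72), (19, -26, -70)]
194 [(14, 26, -72), (14, 19, -72), (32, 0, -24), (14, -19, -72), (14, -27, -73)]
200 [(10, 26, -72), (10, 19, -71), (30, 0, -19), (9, -20, -73), (10, -27, -73)]
206 [(5, 26, -72), (5, 19, -72), (28, 0, -17), (5, -20, -72), (5, -27, -72)]
212 [(0, 26
[... 788 characters left out ...]
, -11, 17), (7, -16, 10)]
278 [(13, 15, 23), (12, 11, 21), (1, 0, 7), (12, -11, 21), (14, -14, 24)]
284 [(13, 14, 27), (11, 11, 25), (-3, 0, 4), (12, -10, 26), (13, -14, 27)]
290 [(12, 14, 29), (12, 10, 29), (-10, 0, 0), (11, -10, 28), (11, -14, 28)]
296 [(11, 14, 32), (12, 10, 33), (-16, 0, -2), (11, -10, 32), (12, -13, 32)]
302 [(12, 13, 36), (12, 9, 36), (-19, 0, -2), (11, -9, 35), (12, -13, 36)]
308 [(12, 13, 40), (11, 9, 39), (-20, 0, 1), (12, -9, 39), (12, -13, 39)]
314 [(16, 12, 47), (17, 8, 48), (-22, 0, 3), (17, -8, 47), (17, -11, 48)]
320 [(17, 11, 50), (17, 8, 50), (-30, 0, -1), (16, -8, 50), (17, -11, 50)]
326 [(17, 11, 53), (16, 8, 52), (-39, 0, -6), (17, -8, 52), (17, -11, 53)]
```

View pics/w4.png

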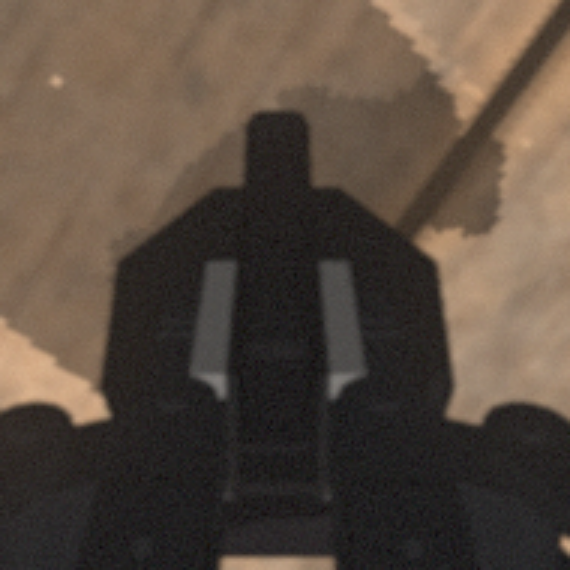

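```bash
python3 -m inch '[0,0,0,0,0.37,-0.6,0,0,0.37,-0.6,0,0,0.37,-0.6,0,0]' 14 20; python3 tilt.py pics/w5.png | awk 'NR>5' | cut -c1-75
```

```text
t: 7.42
tcp_pos: [0.4826, -0.0319, 0.0729]
tool_rot: [0.487, 0.874, 0.0, -0.0]
force: [-0.6, 0.5, 3.8]
finger_gap: 0.14
170 [(32, 25, -73), (32, 19, -73), (32, 0, -73), (32, -19, -72), (32, -25, 
176 [(28, 25, -72), (28, 19, -72), (28, 0, -73), (28, -19, -73), (28, -26, 
182 [(23, 26, -72), (23, 19, -74), (23, 0, -73), (23, -19, -73), (23, -26, 
188 [(19, 26, -72), (19, 19, -72), (84, 0, 123), (19, -19, -73), (19, -26, 
194 [(14, 26, -73), (14, 19, -73), (36, 0, -11), (14, -19, -73), (14, -26, 
200 [(10, 26, -72), (9, 19, -73), (33, 0, -10), (10, -19, -71), (10, -27, -
206 [(5, 26, -73), (17, 16, -42), (31, 0, -8), (18, -16, -42), (4, -27, -74
212 [(0, 27, -72), (15, 16, -38), (29, 0, -6), (15, -16, -38), (-3, -28, -8
218 [(12, 22, -35), (12, 16, -36), (27, 0, -4), (12, -16, -35), (12, -22, -
224 [(9, 22, -33), (9, 16, -33), (24, 0, -2), (9, -16, -34), (10, -22, -33)
230 [(84, 0, 123), (7, 16, -31), (22, 0, 0), (7, -16, -30), (7, -22, -31)]
236 [(4, 21, -28), (4, 15, -29), (20, 0, 1), (3, -16, -30), (4, -21, -29)]
242 [(1, 21, -26), (1, 15, -27), (18, 0, 3), (1, -16, -27), (1, -21, -
[... 340 characters left out ...]
-11, 16), (6, -16, 10)]
278 [(13, 15, 23), (12, 11, 22), (5, 0, 12), (12, -11, 22), (14, -14, 25)]
284 [(13, 14, 27), (11, 10, 25), (4, 0, 15), (12, -10, 25), (13, -14, 27)]
290 [(12, 14, 30), (11, 10, 29), (1, 0, 16), (12, -10, 29), (12, -14, 29)]
296 [(12, 14, 32), (11, 10, 32), (0, 0, 18), (12, -10, 33), (11, -13, 32)]
302 [(12, 13, 36), (12, 9, 36), (-21, 0, -4), (12, -9, 37), (11, -13, 34)]
308 [(11, 13, 39), (12, 9, 39), (-26, 0, -5), (12, -9, 39), (12, -13, 39)]
314 [(17, 12, 47), (17, 8, 47), (-27, 0, -2), (17, -8, 48), (16, -11, 47)]
320 [(17, 11, 50), (16, 8, 50), (-97, 0, -72), (16, -8, 49), (16, -11, 50)]
326 [(17, 11, 53), (16, 8, 52), (-104, 0, -73), (17, -8, 53), (17, -11, 52)
```

View pics/w5.png

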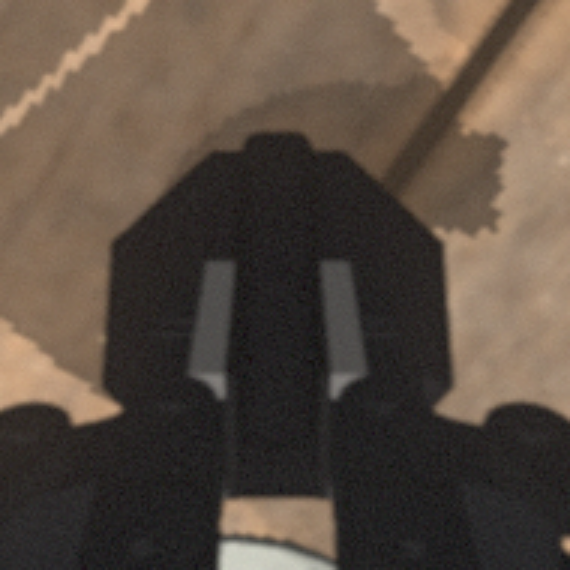

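The drag with a light grip turned the cap to a tilt of about 49°. That puts its centre of mass past the rim edge, so on release it should settle onto its rim. The pot is clear of it. I'll let go.

```bash
python3 -m inch '[0,0,0,0,0,0,0,0]' 17 20|grep gap; python3 -m inch '[0,0,0.5,0,0,0,1.5,0,0,0,3,0,0,0,4,0,0,0,4,0,0,0,4,0,0,0,0,0]' 100 20
python3 - <<'E'
from h import *
s,p,d,m=wrist(); save(p,"pics/w6.png"); P=cloud(d,m); np.savez("w6.npz",P=P,d=d,p=p)
s,p,d,m=snap("scene"); save(cv2.resize(p[150:280,220:400],None,fx=4,fy=4),"pics/s10.png")
E
```

```text
finger_gap: 0.169
t: 8.6
tcp_pos: [0.4845, -0.0324, 0.2463]
tool_rot: [0.487, 0.874, 0.001, 0.004]
force: [0.3, 1.4, -0.3]
finger_gap: 1.0
```

View pics/w6.png

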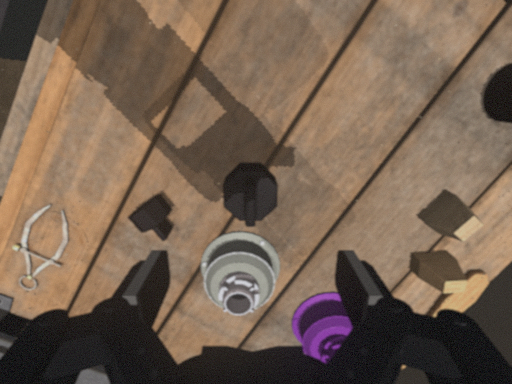

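View pics/s10.png

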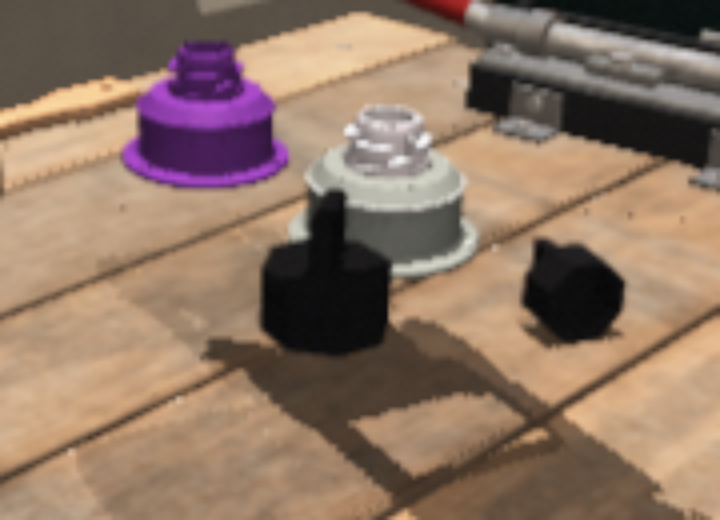

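The cap stands upright, with its bar at (250,195) in the wrist view. The pot's neck is at (238,295). Now I'll fit the bar and move over the pot for an accurate look at the neck.

```bash
python3 - <<'E'
from h import *
P=np.load("w6.npz")['P']
q=P[155:230,215:285].reshape(-1,3); q=q[(q[:,2]>.02)&(q[:,2]<.085)]
b=q[q[:,2]>.066]; print(len(b),cv2.minAreaRect(b[:,:2].astype(np.float32)*1000),np.median(b[:,2]),b[:,2].max()); 
c=q[(q[:,2]>.034)&(q[:,2]<.042)]; print(cv2.minEnclosingCircle(c[:,:2].astype(np.float32)*1000))
A=np.c_[c[:,:2]-c[:,:2].mean(0),np.ones(len(c))]; print(np.linalg.lstsq(A,c[:,2],rcond=None)[0])
E
# move to look at pot: camera sits along tool x
python3 -m inch '[1.5,-2.6,0,0,1.5,-2.6,0,0,1.5,-2.6,0,0,0.8,-1.8,0,0,0,0,0,0,0,0,0,0]'
python3 - <<'E'
from h import *
s,p,d,m=wrist(); save(p,"pics/w7.png"); P=cloud(d,m); np.savez("w7.npz",P=P,d=d,p=p,W=m['wfc']); print(s['tcp_pos'],s['tool_rot'])
E
```

```text
458 ((502.69842529296875, -64.56343078613281), (11.299142837524414, 49.313621520996094), 31.741153717041016) 0.07141972876794836 0.07391918339205056
((503.22705078125, -64.52009582519531), 35.35964584350586)
[ 0.00289835 -0.00080917  0.03781167]
t: 9.45
tcp_pos: [0.5345, -0.127, 0.2416]
tool_rot: [0.487, 0.874, 0.0, -0.001]
force: [-0.6, 0.7, 0.6]
finger_gap: 0.999
[ 0.53445405 -0.12701629  0.24163669] [ 4.86735788e-01  8.73548124e-01  7.81572816e-05 -1.39348100e-03]
```

View pics/w7.png

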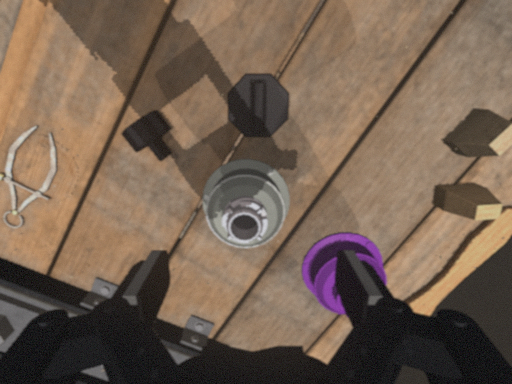

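Run:
```python
from h import *
z=np.load("w7.npz");P,p=z['P'],z['p']
save(cv2.resize(p[180:255,200:295],None,fx=8,fy=8,interpolation=cv2.INTER_CUBIC),"pics/neck.png")
q=P[150:260,195:300].reshape(-1,3)
for lo,hi in ((.076,.09),(.0655,.0705),(.066,.09),(.045,.055)):
    k=q[(q[:,2]>lo)&(q[:,2]<hi)]; print(lo,hi,len(k),cv2.minEnclosingCircle(k[:,:2].astype(np.float32)*1000))
from scipy.optimize import least_squares
k=q[(q[:,2]>.076)&(q[:,2]<.09)]; 
# circle fit on shoulder outer edge by ridge outer radius at several azimuths
k=q[(q[:,2]>.046)&(q[:,2]<.09)][:,:2]*1000; hull=cv2.convexHull(k.astype(np.float32))[:,0]
r=least_squares(lambda c:np.hypot(*(hull-c[:2]).T)-c[2],[555,-177,46],loss='soft_l1').x; print("shoulder",r)
c=r[:2]
k=q[(q[:,2]>.06)&(q[:,2]<.09)].copy(); k[:,:2]=k[:,:2]*1000-c; rr=np.hypot(k[:,0],k[:,1]); a=np.degrees(np.arctan2(k[:,1],k[:,0]))%360
for i in range(0,360,10):
    s=(a>=i)&(a<i+10)&(rr>19)
    if s.sum(): print(i,s.sum(),"rmax",rr[s].max().round(1),"zmax r>21.5",(k[s&(rr>21.8)][:,2].max()*1000).round(1) if (s&(rr>21.8)).any() else None)
```

```text
0.076 0.09 366 ((555.470703125, -177.39410400390625), 19.677043914794922)
0.0655 0.0705 417 ((556.0885620117188, -177.39454650878906), 26.011924743652344)
0.066 0.09 992 ((555.7632446289062, -177.49774169921875), 26.03268051147461)
0.045 0.055 2235 ((554.783203125, -176.8507080078125), 43.028499603271484)
shoulder [ 555.40395526 -176.88804737   41.16759226]
0 13 rmax 25.3 zmax r>21.5 68.9
10 17 rmax 25.6 zmax r>21.5 68.8
20 16 rmax 25.0 zmax r>21.5 69.0
30 18 rmax 24.9 zmax r>21.5 68.9
40 14 rmax 25.0 zmax r>21.5 67.9
50 12 rmax 24.3 zmax r>21.5 60.4
60 6 rmax 24.8 zmax r>21.5 72.0
70 36 rmax 25.1 zmax r>21.5 73.2
80 28 rmax 25.2 zmax r>21.5 68.7
90 28 rmax 25.0 zmax r>21.5 68.9
100 27 rmax 25.4 zmax r>21.5 69.6
110 24 rmax 24.9 zmax r>21.5 68.5
120 31 rmax 25.0 zmax r>21.5 68.8
130 12 rmax 24.8 zmax r>21.5 67.2
140 14 rmax 23.3 zmax r>21.5 60.1
150 19 rmax 24.9 zmax r>21.5 61.4
160 44 rmax 25.5 zmax r>21.5 73.5
170 20 rmax 25.2 zmax r>21.5 71.4
180 25 rmax 25.3 zmax r>21.5 68.5
190 20 rmax 25.3 zmax r>21.5 69.0
200 19 rmax 25.5 zmax r>21.5 68.8
210 19 rmax 25.5 zmax r>21.5 69.1
220 8 rmax 24.9 zmax r>21.5 68.5
230 2 rmax 24.2 zmax r>21.5 60.1
240 5 rmax 25.7 zmax r>21.5 60.7
250 18 rmax 26.4 zmax r>21.5 73.8
260 6 rmax 26.0 zmax r>21.5 68.1
270 5 rmax 26.1 zmax r>21.5 68.0
280 6 rmax 25.8 zmax r>21.5 68.7
290 5 rmax 26.7 zmax r>21.5 67.9
300 4 rmax 25.8 zmax r>21.5 68.7
310 3 rmax 25.5 zmax r>21.5 68.7
340 19 rmax 25.6 zmax r>21.5 73.6
350 11 rmax 25.7 zmax r>21.5 68.6
```

View pics/neck.png

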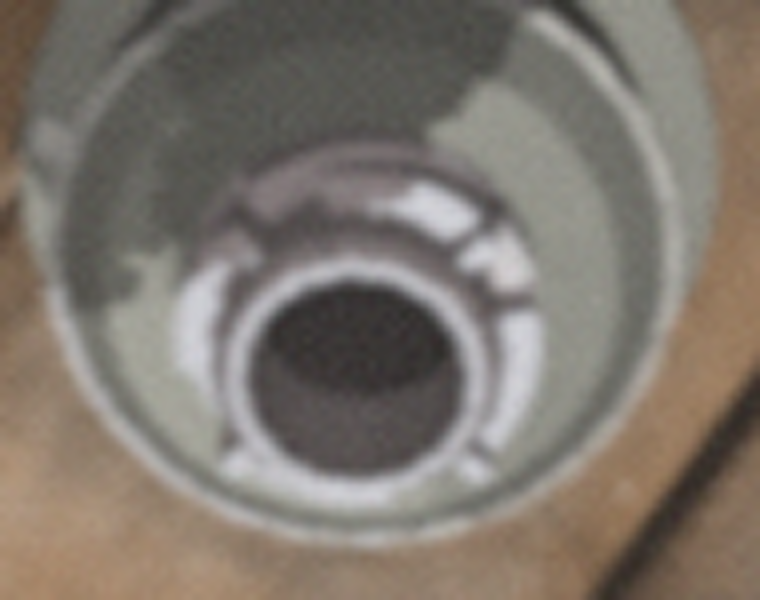

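Four stop teeth show, near azimuths 68, 163, 250 and 340°. The gaps are near 50° (mod 90), and the cap's lugs at the present yaw sit at about 32° (mod 90). I'll refine the mid-entry angle and the cap and neck centres.

Run:
```python
from h import *
z=np.load("w7.npz");P,p=z['P'],z['p']
q=P[60:145,220:300].reshape(-1,3); b=q[(q[:,2]>.066)&(q[:,2]<.08)]; print(len(b),cv2.minAreaRect(b[:,:2].astype(np.float32)*1000))
c=q[(q[:,2]>.034)&(q[:,2]<.042)]; print(cv2.minEnclosingCircle(c[:,:2].astype(np.float32)*1000))
q=P[150:260,195:300].reshape(-1,3); k=q[(q[:,2]>.055)&(q[:,2]<.09)].copy(); k[:,:2]=k[:,:2]*1000-[555.6,-177.3]; rr=np.hypot(k[:,0],k[:,1]); a=np.degrees(np.arctan2(k[:,1],k[:,0]))%90
for i in range(0,90,3):
    s=(a>=i)&(a<i+3)&(rr>21)&(rr<25); print(i,s.sum(),np.sort(k[s][:,2]*1000).round(0)[::max(1,s.sum()//9)])
```

```text
635 ((503.6803283691406, -65.00863647460938), (11.536295890808105, 48.779273986816406), 31.736074447631836)
((503.6055603027344, -65.28828430175781), 35.50046920776367)
0 11 [67. 67. 68. 68. 68. 68. 68. 68. 69. 69. 69.]
3 10 [67. 67. 67. 68. 68. 68. 68. 68. 68. 68.]
6 12 [66. 67. 67. 67. 68. 68. 68. 68. 68. 68. 68. 69.]
9 12 [67. 67. 67. 67. 67. 67. 68. 68. 68. 68. 68. 69.]
12 11 [56. 67. 67. 67. 68. 68. 68. 68. 69. 69. 69.]
15 18 [57. 67. 68. 68. 68. 68. 69. 69. 69.]
18 11 [55. 56. 67. 67. 67. 68. 68. 68. 68. 68. 68.]
21 15 [56. 56. 67. 67. 67. 67. 67. 68. 68. 68. 68. 68. 68. 69. 69.]
24 13 [56. 57. 67. 67. 67. 67. 67. 68. 68. 68. 68. 68. 69.]
27 12 [55. 55. 64. 67. 67. 67. 67. 68. 68. 68. 69. 69.]
30 16 [56. 57. 64. 67. 67. 67. 67. 68. 68. 68. 68. 68. 68. 69. 69. 69.]
33 15 [57. 57. 59. 67. 67. 67. 68. 68. 68. 68. 68. 68. 68. 69. 69.]
36 18 [57. 59. 59. 67. 68. 68. 68. 68. 69.]
39 20 [56. 58. 59. 65. 67. 67. 67. 68. 68. 68.]
42 12 [58. 58. 58. 58. 59. 59. 67. 67. 67. 68. 68. 69.]
45 6 [58. 59. 59. 59. 59. 59.]
48 8 [57. 58. 59. 59. 59. 59. 60. 60.]
51 8 [58. 59. 59. 59. 59. 60. 60. 60.]
54 8 [58. 58. 59. 59. 60. 60. 60. 60.]
57 8 [60. 60. 60. 60. 60. 60. 60. 60.]
60 6 [60. 60. 60. 61. 61. 61.]
63 6 [60. 60. 60. 60. 60. 61.]
66 4 [60. 61. 61. 61.]
69 22 [55. 61. 62. 64. 66. 68. 70. 71. 72. 72. 72.]
72 17 [61. 67. 67. 68. 71. 71. 71. 72. 72. 72. 72. 72. 72. 73. 73. 73. 74.]
75 16 [72. 72. 72. 72. 72. 72. 72. 73. 73. 73. 73. 73. 73. 74. 74. 74.]
78 23 [67. 68. 68. 69. 69. 70. 71. 71. 72. 72. 72. 74.]
81 7 [67. 68. 68. 68. 68. 68. 69.]
84 7 [66. 67. 67. 68. 68. 68. 69.]
87 14 [66. 66. 67. 67. 67. 68. 68. 68. 68. 69. 69. 69. 69. 69.]
```

```bash
python3 -m inch '[-1,2,0,0,-1,2,0,0,-1.1,2.2,0,0,0,0,0,0]'|grep -E "pos|rot"; python3 -m inch '[0,0,-4,0,0,0,-5,0,0,0,-4,0,0,0,-3,0,0,0,-1.5,0,0,0,-0.4,0,0,0,0,0]' 100 20
```

```text
tcp_pos: [0.5028, -0.0633, 0.2425]
tool_rot: [0.485, 0.874, -0.0, -0.001]
t: 10.88
tcp_pos: [0.5052, -0.0662, 0.0639]
tool_rot: [0.487, 0.874, 0.0, 0.001]
force: [0.0, 0.2, 0.6]
finger_gap: 1.0
```

```bash
for i in 1 2 3; do python3 -m inch '[0,0,0,0]'|grep -E "pos"; done
```

```text
tcp_pos: [0.5054, -0.0662, 0.0644]
tcp_pos: [0.5051, -0.0662, 0.0642]
tcp_pos: [0.5049, -0.0661, 0.0638]
```

```bash
python3 -m inch '[-0.16,0.13,-0.2,0,0,0,0,0]'|grep pos; python3 -m inch '[0,0,0,0,0,0,0,0,0,0,0,0,0,0,0,0,0,0,0,0,0,0,0,0]' 0 40; python3 -m inch '[0,0,1,0,0,0,3,0,0,0,3,0,0,0,3,0,0,0,2,0,0,0,0,0]'
python3 - <<'E'
from h import *
s,p,d,m=wrist(); save(cv2.resize(p[150:340,160:350],None,fx=3,fy=3),"pics/w8.png")
s,p,d,m=snap("scene"); save(cv2.resize(p[110:240,230:380],None,fx=4,fy=4),"pics/s11.png")
E
```

```text
tcp_pos: [0.5026, -0.0645, 0.0612]
t: 12.25
tcp_pos: [0.503, -0.0647, 0.0614]
tool_rot: [0.487, 0.874, -0.0, 0.0]
force: [-0.7, -0.1, 1.0]
finger_gap: 0.134
t: 13.0
tcp_pos: [0.5039, -0.0649, 0.1831]
tool_rot: [0.487, 0.874, 0.0, 0.002]
force: [0.4, 0.4, -1.2]
finger_gap: 0.139
```

View pics/s11.png

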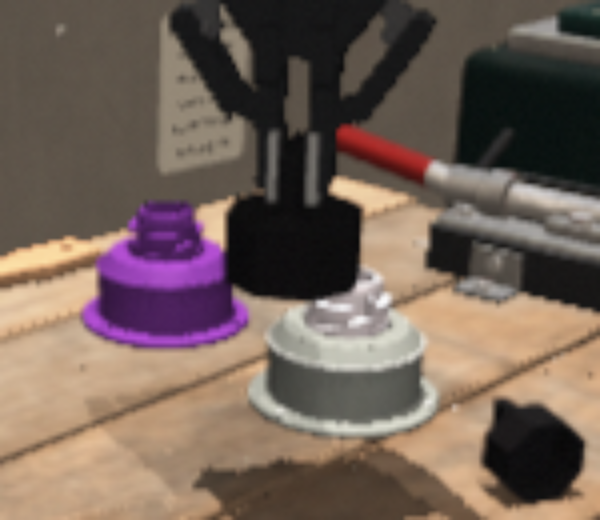

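View pics/w8.png

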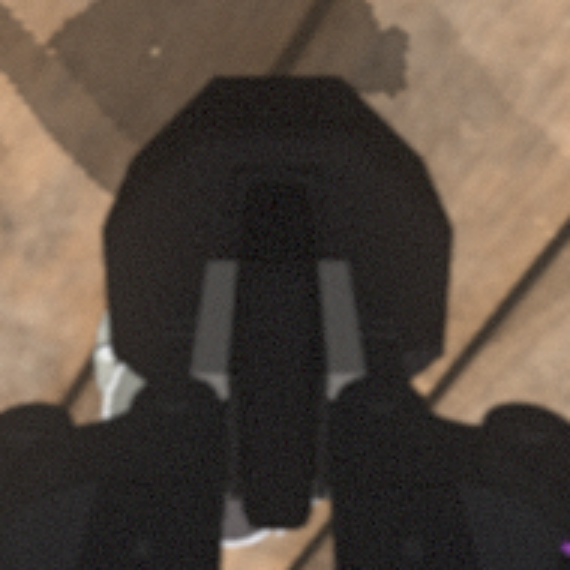

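```bash
python3 -m inch '[1.03,-2.24,0,0,1.03,-2.24,0,0,1.03,-2.24,0,0,1.03,-2.24,0,0,1.03,-2.24,0,0,0,0,-1.5,0,0,0,-1.5,0,0,0,-0.7,0,0,0,0,0]'; for i in 1 2; do python3 -m inch '[0,0,0,0]'|grep -E "pos|force|rot"; done
python3 - <<'E'
from h import *
s,p,d,m=snap("scene"); save(cv2.resize(p[110:240,230:380],None,fx=4,fy=4),"pics/s12.png")
E
```

```text
t: 14.22
tcp_pos: [0.5536, -0.1757, 0.1432]
tool_rot: [0.486, 0.874, 0.0, -0.001]
force: [-0.2, -0.1, -1.9]
finger_gap: 0.134
tcp_pos: [0.5547, -0.1764, 0.1446]
tool_rot: [0.487, 0.874, 0.0, 0.0]
force: [0.4, 0.4, -0.3]
tcp_pos: [0.5548, -0.1766, 0.1449]
tool_rot: [0.487, 0.874, 0.0, 0.001]
force: [0.1, -0.2, -1.3]
```

View pics/s12.png

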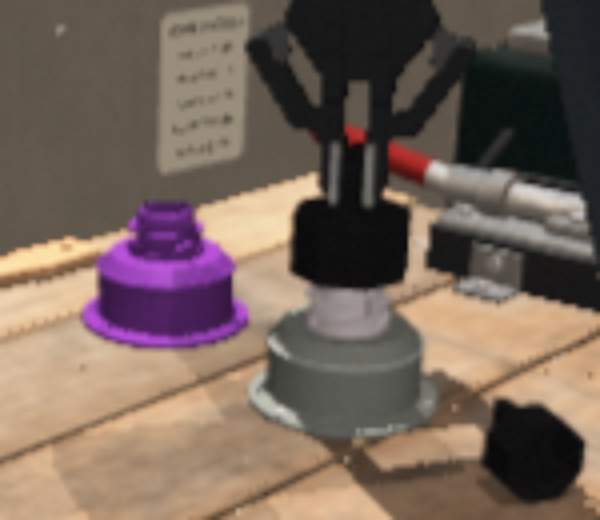

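```bash
python3 -m inch '[0.05,-0.05,-0.5,0,0,0,-0.5,0,0,0,-0.4,0,0,0,0,0]'; python3 -m inch '[0,0,-0.2,0,0,0,0,0]'| grep -E "pos|force"; python3 -m inch '[0,0,-0.15,0,0,0,0,0]'| grep -E "pos|force"
```

```text
t: 15.02
tcp_pos: [0.5546, -0.177, 0.1297]
tool_rot: [0.487, 0.874, -0.0, -0.001]
force: [-0.7, 0.8, -1.3]
finger_gap: 0.133
tcp_pos: [0.5549, -0.1772, 0.1282]
force: [-0.8, -0.8, -1.3]
tcp_pos: [0.5549, -0.1772, 0.1267]
force: [0.0, 0.0, -0.9]
```

```bash
for i in 1 2; do python3 -m inch '[0,0,-0.1,0,0,0,0,0]'| grep -E "pos|force";done
```

```text
tcp_pos: [0.5551, -0.1772, 0.126]
force: [0.5, 0.7, -0.7]
tcp_pos: [0.5551, -0.1773, 0.1258]
force: [-1.0, 1.3, 5.1]
```

On the lip with 5 N. Now I'll turn backward (anticlockwise).

```bash
python3 -m inch '[0,0,0,0.07,0,0,0,0.07,0,0,0,0.07]'| grep -E "pos|force|rot"; python3 -m inch '[0,0,0,0.07,0,0,0,0.07,0,0,0,0.07,0,0,0,0]'| grep -E "pos|force|rot"
```

```text
tcp_pos: [0.5559, -0.1775, 0.1258]
tool_rot: [0.392, 0.92, 0.0, 0.001]
force: [-0.2, 0.2, 5.1]
tcp_pos: [0.5549, -0.1772, 0.1247]
tool_rot: [0.294, 0.956, -0.0, -0.0]
force: [0.3, 0.6, -1.2]
```

```bash
python3 -m inch '[0,0,-0.2,0,0,0,-0.1,0,0,0,0,0]'| grep -E "pos|force|rot"; python3 -m inch '[0,0,-0.15,0,0,0,-0.15,0,0,0,0,0]'| grep -E "pos|force|rot"
```

```text
tcp_pos: [0.5549, -0.1771, 0.1216]
tool_rot: [0.294, 0.956, 0.0, -0.0]
force: [-0.5, 0.4, -1.3]
tcp_pos: [0.5549, -0.1772, 0.1187]
tool_rot: [0.294, 0.956, 0.0, -0.0]
force: [0.5, 0.1, -1.5]
```

```bash
for i in 1 2 3; do python3 -m inch '[0,0,-0.1,0,0,0,0,0]'| grep -E "pos|force";done
```

```text
tcp_pos: [0.5549, -0.1772, 0.1177]
force: [0.1, -0.2, -2.0]
tcp_pos: [0.5551, -0.1773, 0.1174]
force: [-1.1, 0.2, 2.5]
tcp_pos: [0.5551, -0.1773, 0.1173]
force: [-1.6, 1.4, 9.0]
```

The cap has dropped 8.5 mm, into the thread. I'll ease the preload and turn forward (clockwise), following the pitch.

```bash
python3 -m inch '[0,0,0.06,0,0,0,0,0]'| grep -E "pos|force"; python3 -m inch '[0,0,-0.03,-0.07,0,0,-0.04,-0.07,0,0,-0.04,-0.07,0,0,0,0]'| grep -E "pos|force|rot"; python3 -c "
from h import *; print(manip.sense()['ft_torque'])"
```

```text
tcp_pos: [0.5551, -0.1772, 0.1173]
force: [-2.3, 1.1, 7.1]
tcp_pos: [0.556, -0.1779, 0.1162]
tool_rot: [0.393, 0.92, -0.0, 0.002]
force: [-0.5, -0.8, 6.0]
[-0.16915709  0.08126522 -0.01217188]
```

```bash
for i in 1 2; do python3 -m inch '[0,0,-0.04,-0.07,0,0,-0.04,-0.07,0,0,-0.04,-0.07,0,0,0,0]'| grep -E "pos|force|rot"; python3 -c "
from h import *; print(manip.sense()['ft_torque'])"; done
```

```text
tcp_pos: [0.5559, -0.1779, 0.1148]
tool_rot: [0.486, 0.874, -0.0, 0.001]
force: [-0.0, -0.6, 6.1]
[-0.16715876  0.02764071  0.03129113]
tcp_pos: [0.5559, -0.1777, 0.1135]
tool_rot: [0.575, 0.818, 0.0, 0.001]
force: [0.2, -0.0, 4.8]
[-0.08726849  0.03419082 -0.01527634]
```

```bash
python3 -m inch '[0,0,-0.04,-0.07,0,0,-0.04,-0.07,0,0,-0.04,-0.07,0,0,0,0]'| grep -E "pos|force|rot"; python3 -m inch '[0,0,-0.04,-0.07,0,0,-0.04,-0.07,0,0,-0.02,-0.07,0,0,0,0]'| grep -E "pos|force|rot"; python3 -c "
from h import *; print(manip.sense()['ft_torque'])"
```

```text
tcp_pos: [0.5557, -0.1776, 0.1122]
tool_rot: [0.658, 0.753, 0.0, 0.001]
force: [-0.0, -0.3, 4.8]
tcp_pos: [0.5555, -0.1774, 0.1114]
tool_rot: [0.733, 0.68, 0.0, 0.001]
force: [-0.4, 0.6, 6.7]
[-0.00935724  0.07832282 -0.05890539]
```

```bash
python3 -m inch '[0,0,-0.05,-0.06,0,0,0,0]'| grep -E "pos|force|rot"; python3 -c "
from h import *; print(manip.sense()['ft_torque'])"
```

```text
tcp_pos: [0.5557, -0.1775, 0.1114]
tool_rot: [0.753, 0.658, 0.0, 0.001]
force: [-0.9, -0.6, 9.5]
[ 0.02199164  0.18067826 -0.06606735]
```

It's home: z stays the same under a firmer push and no turning torque shows. I'll ease off, release, retreat and look.

```bash
python3 -m inch '[0,0,0.09,0,0,0,0,0]'| grep -E "pos|force|rot"; python3 -m inch '[0,0,0,0,0,0,0,0,0,0,0,0,0,0,0,0]' 60 40| grep -E "pos|force|gap"; python3 -m inch '[0,0,1,0,0,0,2,0,0,0,4,0,0,0,4,0,0,0,0,0,0,0,0,0]' 100
python3 - <<'E'
from h import *
s,p,d,m=wrist(); save(p,"pics/w9.png"); P=cloud(d,m); np.savez("w9.npz",P=P,d=d,p=p)
s,p,d,m=snap("scene"); save(cv2.resize(p[110:240,230:380],None,fx=4,fy=4),"pics/s13.png")
E
```

```text
tcp_pos: [0.5555, -0.1773, 0.1114]
tool_rot: [0.753, 0.658, 0.0, 0.001]
force: [-0.0, -0.6, 5.4]
tcp_pos: [0.5548, -0.1771, 0.1108]
force: [0.6, -0.4, -0.1]
finger_gap: 0.602
t: 22.9
tcp_pos: [0.5546, -0.1769, 0.2212]
tool_rot: [0.753, 0.657, -0.0, -0.0]
force: [0.7, -0.2, 0.0]
finger_gap: 0.998
```

View pics/w9.png

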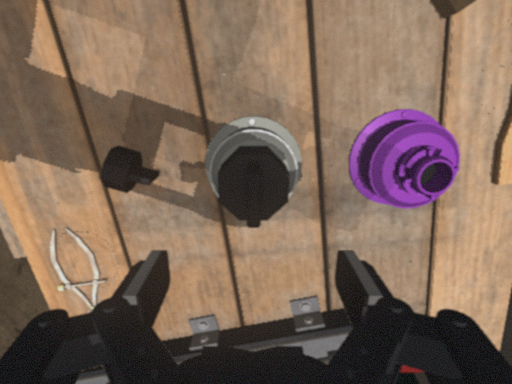

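View pics/s13.png

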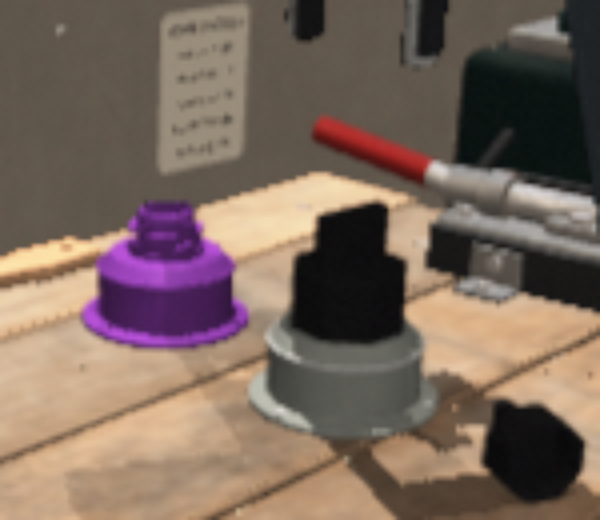

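The cap sits on the shoulder with no gap. I'll check it in numbers (home gives cup top at 88 mm and bar top at 122 mm), and check the bystanders.

Run:
```python
from h import *
P=np.load("w9.npz")['P']
q=P[110:240,200:305].reshape(-1,3)
b=q[(q[:,2]>.112)&(q[:,2]<.13)]; c=q[(q[:,2]>.082)&(q[:,2]<.094)]; k=q[(q[:,2]>.045)&(q[:,2]<.055)]
print(len(b),np.median(b[:,2]),cv2.minAreaRect(b[:,:2].astype(np.float32)*1000)); print(np.median(c[:,2]),cv2.minEnclosingCircle(c[:,:2].astype(np.float32)*1000)); print("shoulder",len(k),np.median(k[:,2]))
A=np.c_[c[:,:2]-c[:,:2].mean(0),np.ones(len(c))]; print("slope",np.linalg.lstsq(A,c[:,2],rcond=None)[0])
s,p,d,m=snap("top"); P=cloud(d,m)
for nm,(u0,u1,v0,v1) in dict(blkA=(228,250,132,158),blkB=(252,275,115,143),roll=(160,195,140,175)).items():
    Q=P[v0:v1,u0:u1]; q=Q[(Q[...,2]>.008)&(d[v0:v1,u0:u1]>0)]; print(nm,q.mean(0).round(3))
```

```text
831 0.12132681925108202 ((555.8154296875, -177.38861083984375), (49.690853118896484, 11.469836235046387), 81.93303680419922)
0.08774217603410861 ((555.6348266601562, -177.62095642089844), 35.2413444519043)
shoulder 976 0.04870081095197534
slope [-0.0008115  -0.00465232  0.08779981]
blkA [0.73  0.039 0.043]
blkB [ 0.773 -0.027  0.043]
roll [0.704 0.197 0.042]
```

```bash
python3 -c "
from station import job; print(job.sign_off())"
```

```text
the job is handed in; nothing more can be done
None
```

The cap is screwed home on the grey pot's neck, and I handed the job in at about 23 s of the 72 s allowed.

- **Standing it up:** I gripped the bar and lifted. Slackening the grip let the cap swing and slip to about 30° of tilt. A first drag along the bench with a firm grip did not turn it further, but a second drag with a light grip brought it to about 49°. On release it settled upright on its rim.
- **Screwing it on:** I regripped the bar from above and set the cap on the lip with about 5 N. I turned it about 24° backward, and it dropped 8.5 mm into the thread. Then I turned it about 63° forward, following the pitch, and it came down 5.9 mm. The highest force I read was 9.5 N, and a firmer push at the end did not lower it.
- **Last checks, after letting go:**
  - The cup top is at 87.7 mm; home would be 88 mm. The bar top is at 121.3 mm; home would be 122 mm.
  - The axis is within about 0.5 mm of the neck's measured centre, and the tilt is about 0.005 rad.
  - The two blocks and the roll read within 1 mm of their starting positions, and the open gripper was about 11 cm above its grip height.
  - No check failed. The two wrist-camera measurements of the standing cap differed by about 1 mm, within calibration.

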